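# Shut the stone saw's splash cover and pin it with the R-clip

### The arm

A 6-joint arm with a two-finger parallel gripper is mounted at the origin on the work surface. World frame = base frame: x ahead of the robot, y to its left, z up, the work surface at z = 0. Lengths are in m, angles in rad, forces in N, time in s.
With the tool pointing down it reaches from about 0.25 to 0.775 m from the base axis. Payload 4 kg.
Tool frame: the origin (TCP) lies at the very end of the fingers, on their centre line; the grasp point (between the pads) lies 19 mm behind it; x points along the fingers, z is the direction in which the jaws open and shut, and the axes are right-handed (so a half turn about x gives the same grasp; the last joint's range is limited). The gripper opens to 94 mm and grips with 3 to 60 N. Pads are 16 mm wide; open, the fingers measure 119 mm over their backs; the gripper's body (75 mm by 177 mm) begins 78 mm behind the grasp point.
Start: joints at [-1.217, 0.087, 1.371, -0, 1.684, -0.103], TCP at [0.243, -0.494, 0.206] pointing down, gripper open.
Joint ranges: [-3.1, 3.1], [-0.76, 2.03], [0.27, 2.55], [-1.08, 4.22], [0.17, 2.65], [-2.57, 2.57]. Speed limits (rad/s): [2.79, 2.79, 3.14, 3.14, 3.14, 3.14].

### API

Orientations are given as a 3x3 rotation matrix whose columns are the frame's x, y, z axes.
In Python, from workcell import env, viewer, order gives the robot as it stands. The module is installed in compiled form; this text tells all that it offers.
- The arm moves only by the tool move_arm, never from a script. Its arguments are lists of equal length, an entry for each row: "rotation": the turn, a rotation vector about the world's x, y, z scaled (see below), a list of three; "offset": the shift along the world's x, y, z scaled (see below), a list of three; "jaw": the closure, from -1 (fully open) to 1 (shut), so that 0 is half open. In form: {"rotation": [[rx, ry, rz], ...], "offset": [[dx, dy, dz], ...], "jaw": [jaw, ...]}. A call has 1 to 12 rows; each row is the pose to reach, as a shift and turn from the pose commanded when the call began, turning the shorter way round; what a row does not reach only later rows make up. The controller multiplies each number of a shift by 400 mm and each number of a turn by pi rad. A row lasts 1/8 s, in which the tool goes at most 62.5 mm and 10.7 degrees, less where a joint would pass 70% of its speed; a pose out of reach is approached as far as the arm can. A call with a number of a shift or a turn outside -1 to 1 is refused whole. A call with a gripper value outside its range is refused whole. The fingers move at their own pace and stop on an object; "grip_force" is the grip in N (left out, the last holds). Time passes only in rows, so rows that repeat a pose let the fingers close. It gives the time, the measured TCP pose, the force and the opening at its end, in the units of the state.
- env.read_state(): the state, without advancing time (a new reading comes with each control period).
- viewer.get_image(name): name is "scene" or "top"; returns the picture (480x640x3 uint8, red, green, blue); there is no depth.
- viewer.camera_info(name): a dict with "K" (3x3 intrinsics, pixels), "R" (3x3) and "t" (3): a world point X has camera coordinates R X + t. Camera axes: x right, y down, z forward; pixel columns grow to the right and rows downward; lengths in m; the calibration is good to about 2 mm. A picture is of the moment at which its call begins. camera_info takes no time and is no camera call.
- order.finish_job(): hands the job in, once; it reports no verdict.
The state is a dict: "time": time; "joints": joint angles; "joint_vel": joint speeds; "effort": joint torques, N m; "eef_pos": TCP position; "ee_rot": TCP orientation; "ft_force": force on the tool from outside, world axes, zero at the start; "torque": the same for the moment, N m; "gripper_width": opening from 0.0 (shut) to 1.0 (fully open).
Only numpy, scipy, OpenCV 4.12 (cv2) and the standard library are available. Lean on these libraries where they do the work, as an engineer would, in place of code of your own. Each camera call takes 0.05 s, during which the arm holds its last target.

### The job

The stone is clamped in the trim saw and ready to cut: fold the splash cover fully down so that the locking stud stands up through its slot, then take the R-clip off the bench and push its straight leg through the cross-hole in the stud, square to the stud, until the sprung bow snaps over the stud and hugs it. Let go of the clip fully home, and leave the brick, the tub and the spanner where they lie.

Things in the scene. Friction and masses are not known exactly. Their poses are not given: they have to be found in the camera images.
- cover (a joint): Opening angle (rad) of the saw's grey splash cover: 0 = shut, lying at a 32 degree slope that rises away from the robot. It swings up about a level hinge on its rear upper edge; angle above level = this value - 0.559. Stiff hinge (1.1 N m friction; cover 0.6 kg, centre of mass 135 mm from hinge): it stays where left, and a few newtons down near the lower edge shut it.
- saw_front (a point): Middle of the top edge of the saw's low front wall (outer face); fixed. Axes: x level from the low front to the high rear, y level along the hinge, z up. The cover's hinge line lies 231 mm behind (+x) and 145 mm above it, on the plane of the sheet's underside. The saw, fixed, is a dark green tank 230 mm deep, 260 mm wide, 100 mm high in front, 244 mm at the rear, motor behind.
- cover_edge (a point): Middle of the cover's lower free edge, on its upper face, 281 mm from the hinge; moves with the cover (x up along the sheet to the hinge, y along the hinge, z off the sheet). Sheet 276 mm wide, 4 mm thick; slot for the stud on the centre line, 38 mm wide, 191 to 241 mm from the hinge.
- cover_handle (a point): Middle of the cover's dark bar handle, 110 mm wide along y, 12 mm thick, 85 mm from the hinge, 36 mm off the sheet's underside; moves with the cover.
- stud_hole (a point): Centre of the cross-hole in the fixed steel stud, 30 mm thick, which stands square to the shut cover: it leans 32 degrees from vertical to the saw's front. x: along the hole, up the slope; y level; z along the stud to its end, 29 mm off. The 11 mm bore, countersunk at both mouths, runs right through along x, 36 mm over the shut cover's upper face.
- clip_head (a point): R-clip (hairpin) of 7 mm round steel wire, 148 mm long, 0.15 kg, flat on the bench. Point: middle of its U-shaped head, half-way up the wire, the place to grip (hard) across y: two parallel wires, leg at y = -14 mm, arm at y = +14 mm, 35 mm over all, straight from x = -10 to +18 mm. x: along the leg to its tip; y: from leg to bow; z square to the flat.
- clip_seat (a point): Point on the straight leg's axis (62 mm in x, -14 mm in y from clip_head, same axes) that sits at the cross-hole's centre when home; the leg then lies along the hole and the clip's flat is square to the stud. A solid stop is felt there, within about 1 mm. Once released the clip settles some 2 mm aside. Enter from the saw's low front side (the cover's handle bars the way above); bow to either side.
- clip_tip (a point): End of the straight leg, thinned to 5 mm and rounded, 59 mm beyond clip_seat; same axes. The bow lies on the +y side of the leg, from 18 mm behind clip_seat to 48 mm beyond it.
- clip_bow (a joint): Spring deflection (rad) of the clip's bow away from the leg: 0 free, about 0.1 hugging the stud, up to 0.3 riding over it. It meets the stud when clip_seat is some 45 mm short of the hole's centre, takes a push of about 10 N along the leg, and snaps over about 8 mm short of home.
- brick_mid (a point): Centre of the rubbing brick, brownish, 120 x 60 x 45 mm, loose on the bench; leave alone.
- tub_mid (a point): Centre of the white grit tub, 90 mm across and 90 mm high, loose; leave alone.
- spanner_mid (a point): Middle of the loose steel spanner, 170 mm long, lying flat; leave alone.
There are look-alikes about, which are no part of the job. What is shaped like the part that bears clip_head but orange is not meant.

How it is judged:
On the way, in this order (a step that is already met when the one before it is completed fails the run):
1. the cover is fully shut over the stud (value of joint cover below 0.03 rad), for 0.2 s.
2. the clip is pushed home: leg through the cross-hole, bow sprung over the stud (distance between clip_seat and stud_hole below 0.005 m and angle between the x axis of clip_seat and the x axis of stud_hole, either way round below 0.2 rad and value of joint cover below 0.03 rad), for 0.2 s.
At the end, for the whole second after the job is handed in: The cover is shut (within 0.03 rad); the clip's seat point is within 5 mm of the cross-hole's centre, its leg within 0.2 rad of the hole's line and its flat within 0.35 rad of square to the stud, the bow has sprung in (deflection under 0.2 rad), and the clip is at rest and released (all of step 2 and angle between the z axis of clip_seat and the z axis of stud_hole, either way round below 0.35 rad and value of joint clip_bow below 0.2 rad and linear speed of clip below 0.02 m/s); the robot touches nothing.
It fails at once if the brick is moved by more than 30 mm (distance of brick_mid from where it was at the start of the episode above 0.03 m).
It fails at once if the tub is moved by more than 30 mm (distance of tub_mid from where it was at the start of the episode above 0.03 m).
It fails at once if the spanner is moved by more than 30 mm (distance of spanner_mid from where it was at the start of the episode above 0.03 m).
It also fails if it takes over 69 s, if anything falls off the work surface, if the arm or the gripper's body presses on something with over 40 N, if the wrist force passes 120 N, or if a joint passes its speed limit or range.

## Working session

There is one attempt and no reset: what is moved stays moved. The work goes in short steps, Python scripts to look and compute and a tool call to move; the robot and the scene stay as the last step left them, time stands still between calls to the robot, and variables do not carry over. Pictures are saved under pics/ and viewed, and the job is handed in when it is done.

Besides the shell and the picture viewer there is one more tool, called in YAML: its name, and indented under it one key for each argument. move_arm: Moves the arm, as the interface text tells. Shifts and turns lie within -1 to 1; 1 stands for 400 mm of shift or pi rad of turn. Its arguments: {"type":"object","properties":{"rotation":{"type":"array","items":{"type":"array","items":{"type":"number","minimum":-1,"maximum":1}}},"offset":{"type":"array","items":{"type":"array","items":{"type":"number","minimum":-1,"maximum":1}}},"jaw":{"type":"array","items":{"type":"number"}},"grip_force":{"type":"number"}},"required":["rotation","offset","jaw"]}

```bash
mkdir -p pics; ls; python3 - <<'E'
from workcell import env, viewer
import cv2, numpy as np
for n in ("scene","top"):
    im=viewer.get_image(n); cv2.imwrite(f"pics/{n}0.png",im[:,:,::-1])
    c=viewer.camera_info(n); R=np.array(c["R"]);print(n,c["K"],R.round(3).tolist(),(-R.T@np.array(c["t"])).round(3))
print(env.read_state())
E
```

```text
pics
scene [[501.19164536   0.         325.72203637]
 [  0.         501.19164536 234.9519722 ]
 [  0.           0.           1.        ]] [[0.566, 0.824, -0.016], [0.611, -0.433, -0.662], [-0.553, 0.365, -0.749]] [ 1.175 -0.387  1.06 ]
top [[518.68322288   0.         318.98466106]
 [  0.         518.68322288 240.32731103]
 [  0.           0.           1.        ]] [[-0.06, -0.998, 0.001], [-0.969, 0.058, -0.239], [0.239, -0.015, -0.971]] [0.261 0.065 1.31 ]
{'time': 0.1, 'joints': array([-1.21709412e+00,  8.78782075e-02,  1.37210349e+00, -6.75368124e-05,
        1.68360952e+00, -1.03101878e-01]), 'joint_vel': array([ 0.00024787, -0.00066018, -0.0035197 , -0.00059036, -0.00136841,
       -0.00038927]), 'effort': array([ 2.43407565e-03, -3.41255128e+01, -3.03299546e+01,  7.18633784e-02,
        3.04032303e-02, -1.09226410e-04]), 'eef_pos': array([ 0.24239362, -0.49314499,  0.20442262]), 'ee_rot': array([[-7.55203188e-04,  8.97470116e-01,  4.41074620e-01],
       [ 1.85160453e-03,  4.41075245e-01, -8.97468217e-01],
       [-9.99998001e-01,  1.38924908e-04, -1.99486117e-03]]), 'ft_force': array([ 0.75407935,  0.46225314, -0.26230486]), 'torque': array([-0.02459192,  0.01279384, -0.03484176]), 'gripper_width': 1.0020089710008362}
```

View pics/scene0.png

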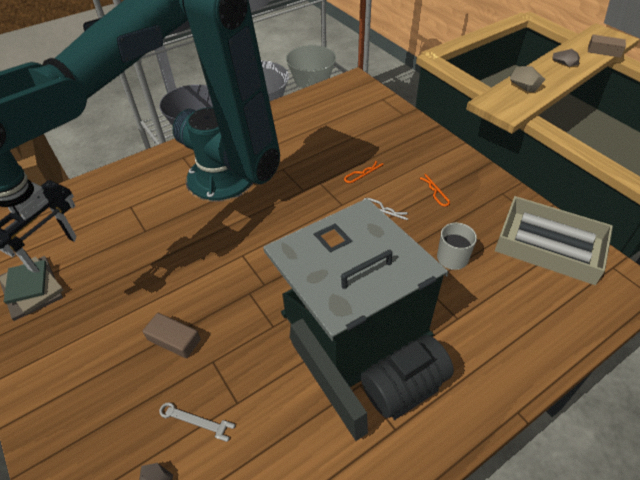

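View pics/top0.png

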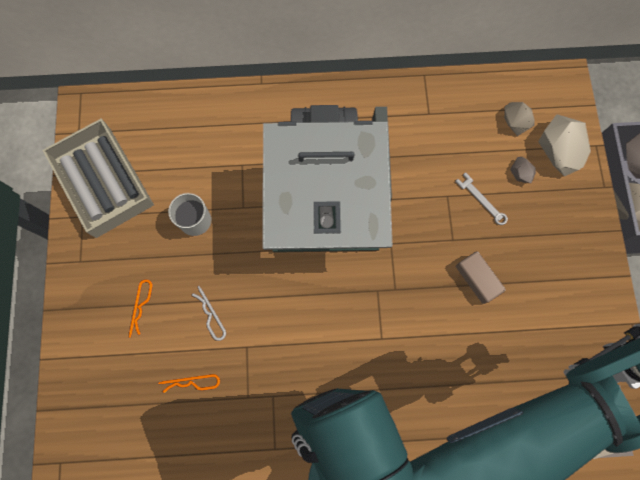

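Candidates for the clip in the top view are steel at (210,315), orange at (140,308) and orange at (190,383). I choose the steel one. Next come close crops.

```bash
python3 - <<'E'
import cv2,numpy as np
a=cv2.imread("pics/top0.png");b=cv2.imread("pics/scene0.png")
cv2.imwrite("pics/c1.png",cv2.resize(a[280:350,180:240],None,fx=8,fy=8,interpolation=cv2.INTER_CUBIC))
cv2.imwrite("pics/c2.png",cv2.resize(a[100:260,250:400],None,fx=4,fy=4,interpolation=cv2.INTER_CUBIC)[:600])
cv2.imwrite("pics/c3.png",cv2.resize(b[180:400,255:455],None,fx=3.5,fy=2.7,interpolation=cv2.INTER_CUBIC))
E
```

```text
(no output)
```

View pics/c1.png

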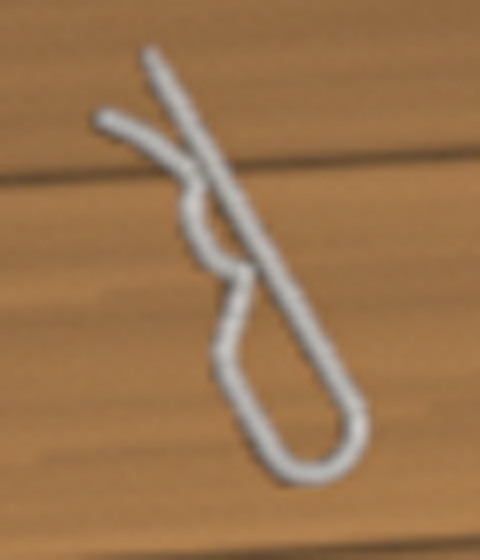

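View pics/c2.png

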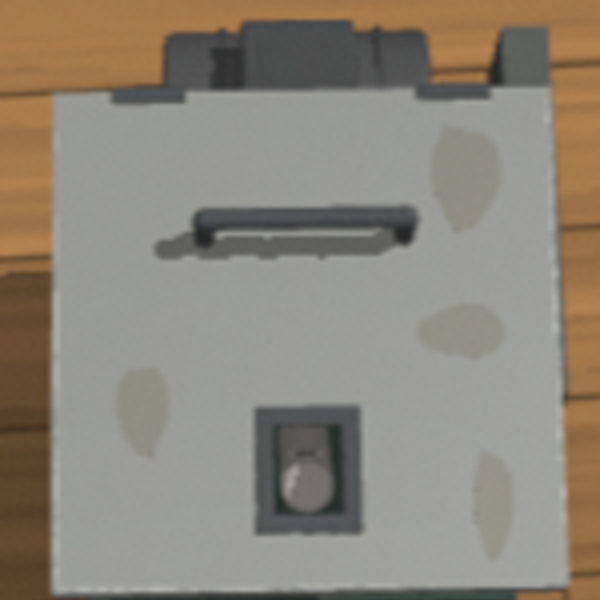

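View pics/c3.png

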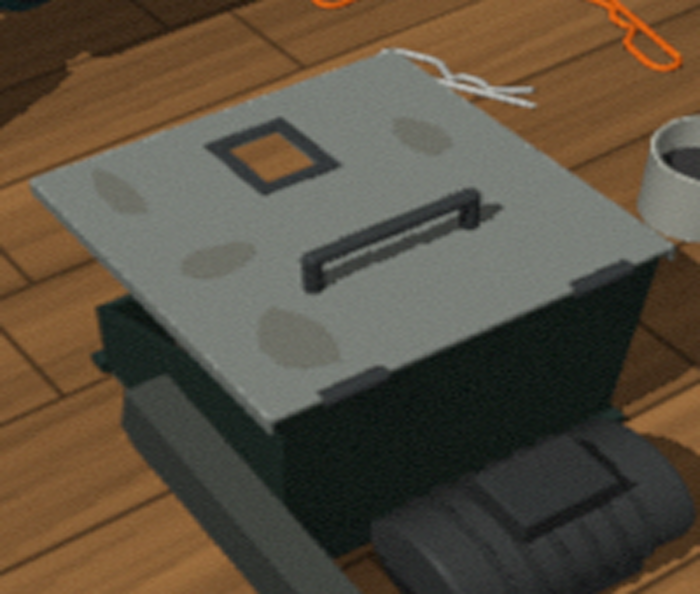

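The steel clip is confirmed: the U head is at about (219,339), the leg tip at (199,286), and the bow is on the left. In the top view the cover corners are at (263,123), (387,121), (263,248) and (392,246). Next I triangulate.

```bash
cat > h.py <<'E'
import numpy as np,cv2
from workcell import env,viewer
C={n:viewer.camera_info(n) for n in("scene","top")}
def P(n): c=C[n]; return np.array(c["K"])@np.c_[np.array(c["R"]),np.array(c["t"])]
def ray(n,u,v):
    c=C[n];R=np.array(c["R"]);d=R.T@np.linalg.inv(c["K"])@[u,v,1];o=-R.T@np.array(c["t"]);return o,d/np.linalg.norm(d)
def plane(n,u,v,z):
    o,d=ray(n,u,v);return o+d*(z-o[2])/d[2]
def tri(a,b):
    X=cv2.triangulatePoints(P("top"),P("scene"),np.array(a,float).reshape(2,1),np.array(b,float).reshape(2,1))[:,0];return X[:3]/X[3]
def proj(n,X):
    x=P(n)@np.r_[X,1];return x[:2]/x[2]
E
python3 - <<'E'
from h import *
np.set_printoptions(precision=4,suppress=True)
pts={"hL":((263.2,123.2),(446.4,271.9)),"hR":((387.5,121.5),(333.6,337.4)),"lL":((263,248.2),(365,199.3)),"lR":((392.5,246.5),(264.4,248.5)),
}
X={}
for k,(a,b) in pts.items():
    X[k]=tri(a,b);print(k,X[k],(proj("top",X[k])-a).round(1),(proj("scene",X[k])-b).round(1))
for a,b in("hL hR".split(),"lL lR".split(),"hL lL".split(),"hR lR".split()):
    d=X[b]-X[a];print(a,b,np.linalg.norm(d),d)
im=cv2.imread("pics/top0.png");hsv=cv2.cvtColor(im,cv2.COLOR_BGR2HSV)
m=(hsv[...,1]<70)&(hsv[...,2]>90);m=m.astype(np.uint8);m[:280]=0;m[350:]=0;m[:,:185]=0;m[:,235:]=0
ys,xs=np.nonzero(m);print(len(ys),xs.min(),xs.max(),ys.min(),ys.max())
W=np.array([plane("top",x,y,.0035) for x,y in zip(xs,ys)])[:,:2]
c=np.array([[312,462],[149,55]])/8.+[180,280]-.5
print(c)
# crop clicks: leg line
leg=[plane("top",x/8+180-.44,y/8+280-.44,.0035)[:2] for x,y in((150,55),(200,150),(255,240),(310,335),(352,405))]
leg=np.array(leg);print(leg)
u,s,vt=np.linalg.svd(leg-leg.mean(0));d=vt[0];d*=np.sign(d@(leg[0]-leg[-1]));print("dir",d,"rms",s[1],np.degrees(np.arctan2(d[1],d[0])))
n=np.array([-d[1],d[0]])
al=(W-leg.mean(0))@d;pe=(W-leg.mean(0))@n
print("along",al.min(),al.max(),al.max()-al.min(),"perp",pe.min(),pe.max())
for lo in np.arange(al.min(),al.max(),.008):
    s=(al>=lo)&(al<lo+.008);print(round(lo-al.min(),3),pe[s].min().round(4),pe[s].max().round(4))
E
```

```text
hL [0.7986 0.1554 0.2466] [0.9 0.5] [ 1.1 -0.3]
hR [ 0.7885 -0.1203  0.2452] [-0.3 -0.1] [-0.4  0.1]
lL [0.5174 0.1669 0.221 ] [1.5 0.7] [ 1.6 -0.3]
lR [ 0.5074 -0.1088  0.2175] [-0.3 -0.1] [-0.3  0. ]
hL hR 0.27589633979991024 [-0.0101 -0.2757 -0.0014]
lL lR 0.2758853836980914 [-0.01   -0.2757 -0.0035]
hL lL 0.2825851531002092 [-0.2812  0.0115 -0.0255]
hR lR 0.2827027703376304 [-0.2811  0.0115 -0.0276]
392 192 225 286 340
[[218.5   337.25 ]
 [198.125 286.375]]
[[0.481  0.3582]
 [0.4498 0.3426]
 [0.4204 0.3256]
 [0.3898 0.3088]
 [0.3674 0.296 ]]
dir [0.876  0.4823] rms 0.0010241726282782678 28.837091326709185
along -0.07883243764455475 0.06880553175057326 0.14763796939512802 perp -0.004469965811615825 0.03162964888180178
0.0 0.0013 0.0263
0.008 -0.0035 0.0305
0.016 -0.0039 0.031
0.024 -0.0033 0.0316
0.032 -0.0037 0.0313
0.04 -0.0031 0.0307
0.048 -0.0038 0.0292
0.056 -0.0029 0.0246
0.064 -0.0036 0.0164
0.072 -0.0027 0.0158
0.08 -0.0034 0.0176
0.088 -0.0038 0.0173
0.096 -0.0045 0.0157
0.104 -0.0036 0.0117
0.112 -0.0043 0.0156
0.12 -0.0037 0.0196
0.128 -0.0028 0.0235
0.136 -0.0032 0.0223
0.144 -0.0026 0.0008
```

```bash
cat > g.py <<'E'
from h import *
from scipy.spatial.transform import Rotation as Ro
np.set_printoptions(precision=4,suppress=True)
yaw=np.radians(-2.2)
xs=np.array([np.cos(yaw),np.sin(yaw),0]);ys=np.array([-np.sin(yaw),np.cos(yaw),0]);zz=np.array([0,0,1.])
H=np.array([.7936,.0175,.245])
s32,c32=np.sin(.559),np.cos(.559)
def tool(yaw,pitch):  # tool y = level dir yaw, raised by pitch; tool x down-forward
    h=np.array([np.cos(yaw),np.sin(yaw),0]);y=h*np.cos(pitch)+zz*np.sin(pitch);x=h*np.sin(pitch)-zz*np.cos(pitch)
    return np.c_[x,y,np.cross(x,y)]
def contact(a,r,yo,t=.004): return H+r*(-np.cos(a)*xs-np.sin(a)*zz)+t*(-np.sin(a)*xs+np.cos(a)*zz)+yo*ys
def rel(p0,R0,p,R): return (np.array(p)-p0)/.4, Ro.from_matrix(R@R0.T).as_rotvec()/np.pi
hole=H+.216*(-c32*xs-s32*zz)+.040*(-s32*xs+c32*zz)
E
python3 - <<'E'
from g import *
p0=np.array([.243,-.494,.206]);R0=tool(np.arctan2(.4411,.8975),0)
R=tool(yaw,.559)
print("hole",hole,"R",R)
for a in(-.05,.094,.2,.3,.4,.5,.559):
    p=contact(a,.262,-.05);print(a,p,*rel(p0,R0,p,R))
E
```

```text
hole [0.5894 0.0253 0.1644] R [[ 0.5299  0.8472 -0.0384]
 [-0.0204 -0.0325 -0.9993]
 [-0.8478  0.5303  0.    ]]
-0.05 [ 0.5304 -0.0224  0.2621] [0.7185 1.1789 0.1402] [ 0.0373 -0.1758 -0.1535]
0.094 [ 0.5307 -0.0224  0.2244] [0.7191 1.1789 0.046 ] [ 0.0373 -0.1758 -0.1535]
0.2 [ 0.5343 -0.0226  0.1969] [ 0.7282  1.1786 -0.0228] [ 0.0373 -0.1758 -0.1535]
0.3 [ 0.5404 -0.0228  0.1714] [ 0.7435  1.178  -0.0865] [ 0.0373 -0.1758 -0.1535]
0.4 [ 0.549  -0.0231  0.1467] [ 0.765   1.1772 -0.1484] [ 0.0373 -0.1758 -0.1535]
0.5 [ 0.56   -0.0236  0.1229] [ 0.7925  1.1761 -0.2077] [ 0.0373 -0.1758 -0.1535]
0.559 [ 0.5676 -0.0239  0.1094] [ 0.8115  1.1754 -0.2414] [ 0.0373 -0.1758 -0.1535]
```

move_arm:
  rotation:
    - [0, 0, 0]
    - [0.037, -0.176, -0.153]
    - [0.037, -0.176, -0.153]
    - [0.037, -0.176, -0.153]
    - [0.037, -0.176, -0.153]
    - [0.037, -0.176, -0.153]
    - [0.037, -0.176, -0.153]
    - [0.037, -0.176, -0.153]
    - [0.037, -0.176, -0.153]
    - [0.037, -0.176, -0.153]
    - [0.037, -0.176, -0.153]
    - [0.037, -0.176, -0.153]
  offset:
    - [0, 0, 0.15]
    - [0.1, 0.1, 0.25]
    - [0.65, 0.9, 0.25]
    - [0.65, 0.9, 0.25]
    - [0.65, 0.9, 0.25]
    - [0.65, 0.9, 0.25]
    - [0.65, 0.9, 0.25]
    - [0.65, 0.9, 0.25]
    - [0.65, 0.9, 0.25]
    - [0.65, 0.9, 0.25]
    - [0.65, 0.9, 0.25]
    - [0.65, 0.9, 0.25]
  jaw: [1, 1, 1, 1, 1, 1, 1, 1, 1, 1, 1, 1]
  grip_force: 20

```text
time: 1.6
eef_pos: [0.5021, -0.1351, 0.3052]
ee_rot: [[0.53, 0.847, -0.04], [-0.022, -0.033, -0.999], [-0.848, 0.53, 0.002]]
ft_force: [0.6, 0.5, 0.1]
gripper_width: 0.001
```

move_arm:
  rotation:
    - [0, 0, 0]
    - [0, 0, 0]
    - [0, 0, 0]
    - [0, 0, 0]
    - [0, 0, 0]
    - [0, 0, 0]
    - [0, 0, 0]
    - [0, 0, 0]
    - [0, 0, 0]
    - [0, 0, 0]
    - [0, 0, 0]
    - [0, 0, 0]
  offset:
    - [0.065, 0.278, -0.08]
    - [0.068, 0.279, -0.15]
    - [0.068, 0.279, -0.15]
    - [0.069, 0.279, -0.204]
    - [0.073, 0.279, -0.24]
    - [0.078, 0.279, -0.273]
    - [0.085, 0.278, -0.305]
    - [0.094, 0.278, -0.337]
    - [0.104, 0.278, -0.367]
    - [0.115, 0.277, -0.398]
    - [0.128, 0.277, -0.43]
    - [0.142, 0.276, -0.458]
  jaw: [1, 1, 1, 1, 1, 1, 1, 1, 1, 1, 1, 1]

```text
time: 3.1
eef_pos: [0.5597, -0.023, 0.1214]
ee_rot: [[0.53, 0.847, -0.037], [-0.021, -0.031, -0.999], [-0.848, 0.53, 0.001]]
ft_force: [-0.0, -0.7, 2.6]
gripper_width: 0.004
```

move_arm:
  rotation:
    - [0, 0, 0]
    - [0, 0, 0]
    - [0, 0, 0]
    - [0, 0, 0]
  offset:
    - [0.01, 0, -0.017]
    - [0.019, 0, -0.033]
    - [0.019, 0, -0.038]
    - [0.019, 0, -0.038]
  jaw: [1, 1, 1, 1]

```text
time: 3.6
eef_pos: [0.5663, -0.0232, 0.1091]
ee_rot: [[0.53, 0.847, -0.037], [-0.021, -0.03, -0.999], [-0.848, 0.53, 0.002]]
ft_force: [-17.4, -0.8, 16.9]
gripper_width: 0.003
```

```bash
python3 - <<'E'
from g import *
p0=np.array([.5674,-.0236,.1076]);R0=tool(yaw,.559)
d=np.array([.876,.4823])
print(rel(p0,R0,np.r_[np.array([.3694,.3133])+.002*d,.12],tool(np.radians(28.84),0)))
E
```

```text
(array([-0.4906,  0.8447,  0.031 ]), array([-0.0415,  0.1752,  0.1679]))
```

move_arm:
  rotation:
    - [0, 0, 0]
    - [0, 0, 0]
    - [0, 0, 0]
  offset:
    - [-0.065, 0, 0.11]
    - [-0.13, 0, 0.21]
    - [-0.2, 0, 0.35]
  jaw: [1, 1, 0.2]

```text
time: 3.98
eef_pos: [0.4852, -0.0227, 0.2457]
ee_rot: [[0.526, 0.849, -0.037], [-0.02, -0.031, -0.999], [-0.85, 0.527, 0.0]]
ft_force: [2.0, -0.2, 0.2]
gripper_width: 0.077
```

move_arm:
  rotation:
    - [0, 0, 0]
    - [-0.0415, 0.1752, 0.168]
    - [-0.0415, 0.1752, 0.168]
    - [-0.0415, 0.1752, 0.168]
    - [-0.0415, 0.1752, 0.168]
    - [-0.0415, 0.1752, 0.168]
    - [-0.0415, 0.1752, 0.168]
    - [-0.0415, 0.1752, 0.168]
    - [-0.0415, 0.1752, 0.168]
    - [-0.0415, 0.1752, 0.168]
  offset:
    - [-0.15, 0.1, 0]
    - [-0.29, 0.845, 0]
    - [-0.29, 0.845, 0]
    - [-0.29, 0.845, 0]
    - [-0.29, 0.845, -0.1]
    - [-0.29, 0.845, -0.319]
    - [-0.29, 0.845, -0.319]
    - [-0.29, 0.845, -0.319]
    - [-0.29, 0.845, -0.319]
    - [-0.29, 0.845, -0.319]
  jaw: [-0.28, -0.28, -0.28, -0.28, -0.28, -0.28, -0.28, -0.28, -0.28, -0.28]

```text
time: 5.22
eef_pos: [0.3729, 0.3149, 0.1225]
ee_rot: [[0.006, 0.876, 0.483], [0.002, 0.483, -0.876], [-1.0, 0.006, 0.001]]
ft_force: [-0.1, -0.3, -0.0]
gripper_width: 0.637
```

```bash
python3 - <<'E'
from g import *
for n in("top","scene"):
    im=viewer.get_image(n)[:,:,::-1];cv2.imwrite(f"pics/{n}1.png",im)
a=cv2.imread("pics/top1.png");b=cv2.imread("pics/scene1.png")
cv2.imwrite("pics/d1.png",cv2.resize(a[110:350,170:400],None,fx=2.5,fy=2.5,interpolation=cv2.INTER_CUBIC))
cv2.imwrite("pics/d2.png",cv2.resize(a[180:260,280:380],None,fx=7,fy=7,interpolation=cv2.INTER_CUBIC))
cv2.imwrite("pics/d3.png",cv2.resize(b[170:350,255:455],None,fx=3.3,fy=3.3,interpolation=cv2.INTER_CUBIC))
print(proj("top",hole),proj("scene",hole))
top=hole+.029*(-s32*xs+c32*zz);print(proj("top",top),proj("scene",top))
s=env.read_state();print(s["time"],s["eef_pos"],s["joints"])
E
```

```text
[327.4798 220.3636] [335.5073 259.9496]
[327.8352 223.9205] [331.7866 248.7111]
5.325 [0.3726 0.3148 0.122 ] [ 0.5858 -0.0238  1.6512 -0.0009  1.5088  1.6527]
```

View pics/d1.png

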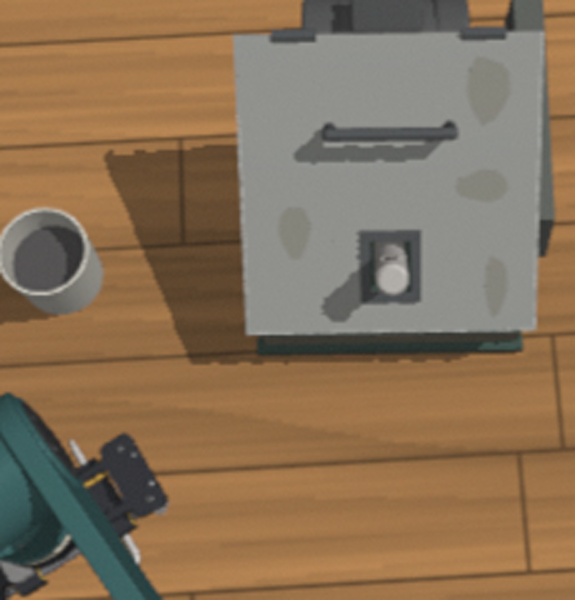

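View pics/d2.png

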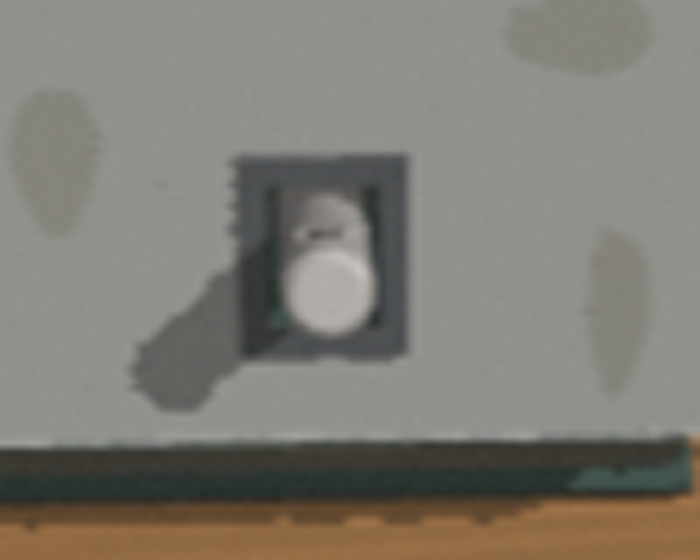

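View pics/d3.png

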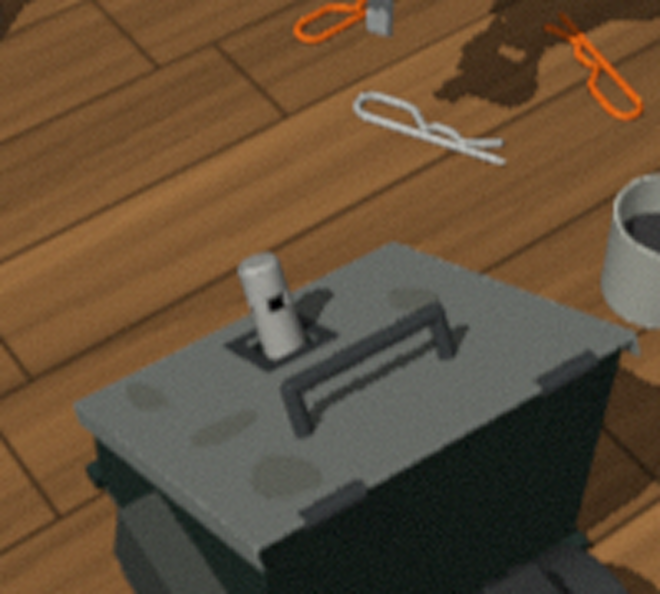

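Top view: the cover is shut, and the stud's end disc is at (326.7,221.1) with its rear mouth at about (326,212.7). Scene view: the disc is at (334,249) and the mouth at (338.8,261.7). The whole steel clip is now visible in the scene view, so I triangulate the stud and cross-check the clip.

```bash
python3 - <<'E'
from g import *
ax=c32*xs+s32*zz; az=-s32*xs+c32*zz
f=lambda x,y,k,ox,oy:((x+.5)/k-.5+ox,(y+.5)/k-.5+oy)
T=tri(f(330,291,7,280,180),f(261,262,3.3,255,170));M=tri(f(325,233,7,280,180),f(277,303,3.3,255,170))
for nm,X,pred in(("end",T,hole+.029*az),("mouth",M,hole+.015*ax)):
    e=X-pred;print(nm,X,"pred",pred,"diff x,y,z",e, "hole frame",e@ax,e@ys,e@az)
# cover shut edges
cor={}
for nm,a,b in(("lL",(246,333),(392,243)),("lR",(534,330),(80,405)),("hL",(235,36),(634,340)),("hR",(544,31),(263,556))):
    t=f(*a,2.5,170,110);s=f(*b,3.3,255,170);X=tri(t,s);cor[nm]=X
    q=contact(.559,.281 if nm[0]=="l" else 0,.138 if nm[1]=="L" else -.138);print(nm,X,q,X-q)
# clip from scene on plane .0035
for nm,p in(("tip",(503,160)),("legback",(372,117)),("head back",(356,103)),("armstart",(375,94))):
    print(nm,plane("scene",*f(*p,3.3,255,170),.0035))
d=np.array([.876,.4823]);hd=np.array([.3694,.3133]);n=np.array([-d[1],d[0]])
for nm,x,y in(("tip",.121,-.014),("hb",-.027,0)):
    print(nm,hd+x*d+y*n)
E
```

```text
end [0.5796 0.0279 0.192 ] pred [0.574  0.0259 0.1889] diff x,y,z [0.0056 0.0019 0.003 ] hole frame 0.0062886503914816845 0.002129394879780452 -0.0003403461734878792
mouth [0.6038 0.0262 0.1736] pred [0.6021 0.0249 0.1723] diff x,y,z [0.0017 0.0013 0.0013] hole frame 0.0020746486210593833 0.0014046037742124775 0.00018578419553314134
lL [0.5591 0.1668 0.0993] [0.5587 0.1646 0.0994] [ 0.0004  0.0022 -0.0001]
lR [ 0.5476 -0.1075  0.0964] [ 0.5481 -0.1112  0.0994] [-0.0005  0.0037 -0.003 ]
hL [0.7987 0.1556 0.2433] [0.7968 0.1555 0.2484] [ 0.0019  0.0001 -0.0051]
hR [ 0.7889 -0.1197  0.2422] [ 0.7862 -0.1203  0.2484] [ 0.0027  0.0006 -0.0062]
tip [0.4775 0.3574 0.0035]
legback [0.369  0.2965 0.0035]
head back [0.3465 0.2956 0.0035]
armstart [0.3472 0.3167 0.0035]
tip [0.4821 0.3594]
hb [0.3457 0.3003]
```

move_arm:
  rotation:
    - [0, 0, 0]
    - [0, 0, 0]
    - [0, 0, 0]
    - [0, 0, 0]
    - [0, 0, 0]
  offset:
    - [0, 0, -0.13]
    - [0, 0, -0.22]
    - [0, 0, -0.27]
    - [0, 0, -0.27]
    - [0, 0, -0.27]
  jaw: [-0.28, -0.28, -0.28, -0.28, -0.28]

```text
time: 5.95
eef_pos: [0.3724, 0.3153, 0.0133]
ee_rot: [[0.004, 0.875, 0.484], [0.001, 0.484, -0.875], [-1.0, 0.004, 0.0]]
ft_force: [0.1, -0.2, 0.1]
gripper_width: 0.638
```

```bash
python3 - <<'E'
from g import *
b=viewer.get_image("scene")[:,:,::-1]
cv2.imwrite("pics/e1.png",cv2.resize(b[150:270,340:460],None,fx=5,fy=5,interpolation=cv2.INTER_CUBIC))
b=viewer.get_image("top")[:,:,::-1]
cv2.imwrite("pics/e2.png",cv2.resize(b[260:380,160:280],None,fx=5,fy=5,interpolation=cv2.INTER_CUBIC))
print(env.read_state()["eef_pos"])
E
```

```text
[0.3724 0.3155 0.0134]
```

View pics/e1.png

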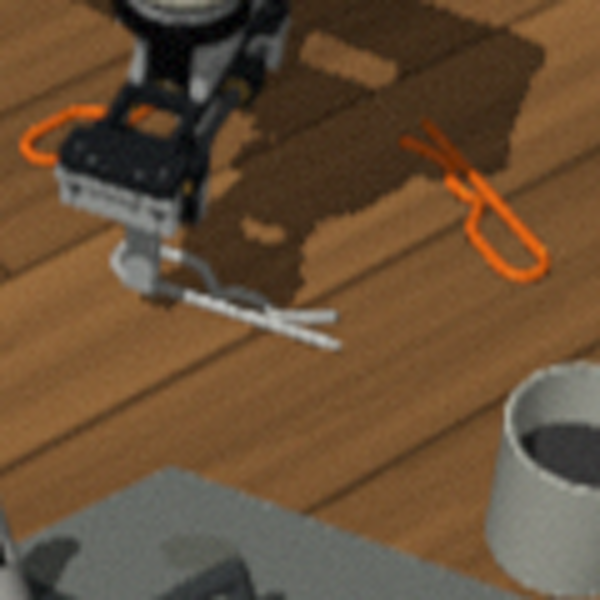

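View pics/e2.png

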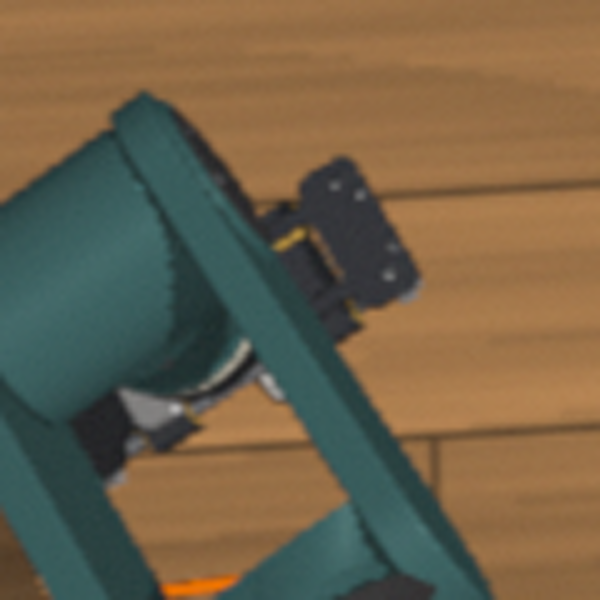

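move_arm:
  rotation:
    - [0, 0, 0]
    - [0, 0, 0]
    - [0, 0, 0]
    - [0, 0, 0]
    - [0, 0, 0]
    - [0, 0, 0]
  offset:
    - [0, 0, -0.015]
    - [0, 0, -0.028]
    - [0, 0, -0.028]
    - [0, 0, -0.028]
    - [0, 0, -0.028]
    - [0, 0, -0.028]
  jaw: [-0.28, -0.28, -0.28, 1, 1, 1]
  grip_force: 60

```text
time: 6.8
eef_pos: [0.3711, 0.3149, 0.0003]
ee_rot: [[0.001, 0.875, 0.484], [-0.0, 0.484, -0.875], [-1.0, 0.001, 0.001]]
ft_force: [-0.2, 0.8, 1.0]
gripper_width: 0.359
```

move_arm:
  rotation:
    - [0, 0, 0]
    - [0, 0, 0]
    - [0, 0, 0]
  offset:
    - [0, 0, 0]
    - [0, 0, 0]
    - [0, 0, 0]
  jaw: [1, 1, 1]

```text
time: 7.18
eef_pos: [0.3711, 0.3149, 0.0003]
ee_rot: [[0.001, 0.875, 0.484], [-0.0, 0.484, -0.875], [-1.0, 0.001, 0.001]]
ft_force: [-0.7, 1.0, 2.5]
gripper_width: 0.352
```

```bash
cat >> g.py <<'E'
ax=c32*xs+s32*zz; az=-s32*xs+c32*zz
seat=np.array([-.0032,.060,.014])
E
python3 - <<'E'
from g import *
p0=np.array([.3714,.3144,.0008]);R0=tool(np.radians(28.84),0);R=tool(yaw,.559)
h=hole+.0015*ys
for back in(.15,.1):
    p=h-R@seat-back*ax;print(back,p,rel(p0,R0,p,R))
E
```

```text
0.15 [0.4138 0.0476 0.0503] (array([ 0.106 , -0.667 ,  0.1237]), array([ 0.0415, -0.1752, -0.1679]))
0.1 [0.4562 0.046  0.0768] (array([ 0.2119, -0.6711,  0.19  ]), array([ 0.0415, -0.1752, -0.1679]))
```

move_arm:
  rotation:
    - [0, 0, 0]
    - [0, 0, 0]
    - [0, 0, 0]
    - [0, 0, 0]
  offset:
    - [0, 0, 0.08]
    - [0, 0, 0.2]
    - [0, 0, 0.3]
    - [0, 0, 0.3]
  jaw: [1, 1, 1, 1]

```text
time: 7.68
eef_pos: [0.3729, 0.3157, 0.1232]
ee_rot: [[0.007, 0.875, 0.484], [0.003, 0.484, -0.875], [-1.0, 0.007, 0.001]]
ft_force: [0.1, 0.1, -0.7]
gripper_width: 0.355
```

move_arm:
  rotation:
    - [0.0415, -0.1752, -0.168]
    - [0.0415, -0.1752, -0.168]
    - [0.0415, -0.1752, -0.168]
    - [0.0415, -0.1752, -0.168]
    - [0.0415, -0.1752, -0.168]
    - [0.0415, -0.1752, -0.168]
    - [0.0415, -0.1752, -0.168]
    - [0.0415, -0.1752, -0.168]
    - [0.0415, -0.1752, -0.168]
    - [0.0415, -0.1752, -0.168]
    - [0.0415, -0.1752, -0.168]
  offset:
    - [0, -0.2, 0.1]
    - [0.05, -0.3, 0.1]
    - [0.1, -0.5, 0.1]
    - [0.15, -0.671, 0.1]
    - [0.15, -0.671, 0.05]
    - [0.15, -0.671, 0.0]
    - [0.212, -0.671, -0.11]
    - [0.212, -0.671, -0.11]
    - [0.212, -0.671, -0.11]
    - [0.212, -0.671, -0.11]
    - [0.212, -0.671, -0.11]
  jaw: [1, 1, 1, 1, 1, 1, 1, 1, 1, 1, 1]

```text
time: 9.05
eef_pos: [0.4565, 0.0465, 0.078]
ee_rot: [[0.533, 0.845, -0.037], [-0.021, -0.03, -0.999], [-0.846, 0.533, 0.002]]
ft_force: [0.9, -0.9, -1.3]
gripper_width: 0.353
```

```bash
python3 - <<'E'
from g import *
b=viewer.get_image("scene")[:,:,::-1];cv2.imwrite("pics/scene2.png",b)
cv2.imwrite("pics/f1.png",cv2.resize(b[170:290,260:400],None,fx=5.5,fy=5,interpolation=cv2.INTER_CUBIC))
b=viewer.get_image("top")[:,:,::-1];cv2.imwrite("pics/top2.png",b)
cv2.imwrite("pics/f2.png",cv2.resize(b[190:310,260:400],None,fx=5.5,fy=5,interpolation=cv2.INTER_CUBIC))
s=env.read_state();print(s["eef_pos"],s["ee_rot"],s["ft_force"],s["gripper_width"])
p=s["eef_pos"];R=s["ee_rot"]
tip=p+R@(seat+[0,.059,0]);print("tip",tip,proj("top",tip),proj("scene",tip))
E
```

```text
[0.4563 0.0465 0.0775] [[ 0.5322  0.8458 -0.0371]
 [-0.021  -0.0306 -0.9993]
 [-0.8464  0.5326  0.0015]] [-0.8304  0.7201 -2.0362] 0.35438664710999923
tip [0.5547 0.029  0.1436] [326.7385 237.2961] [328.2656 255.3515]
```

View pics/f1.png

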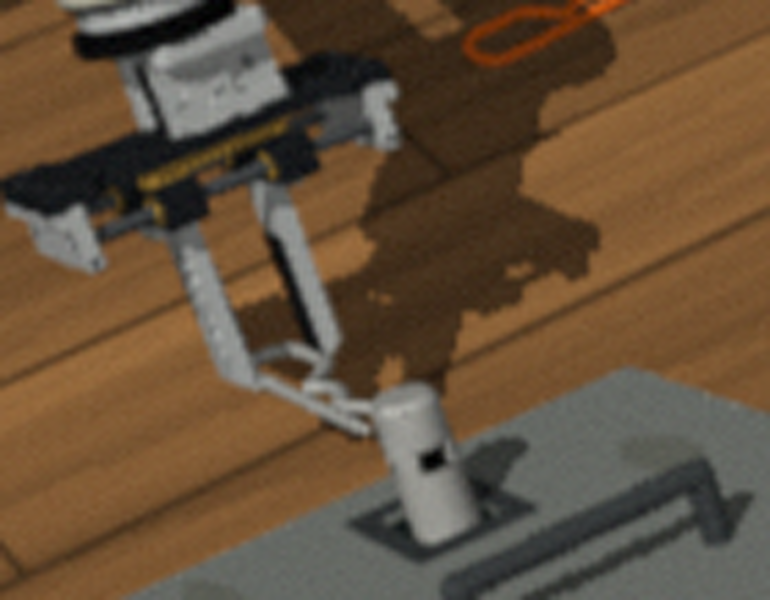

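View pics/f2.png

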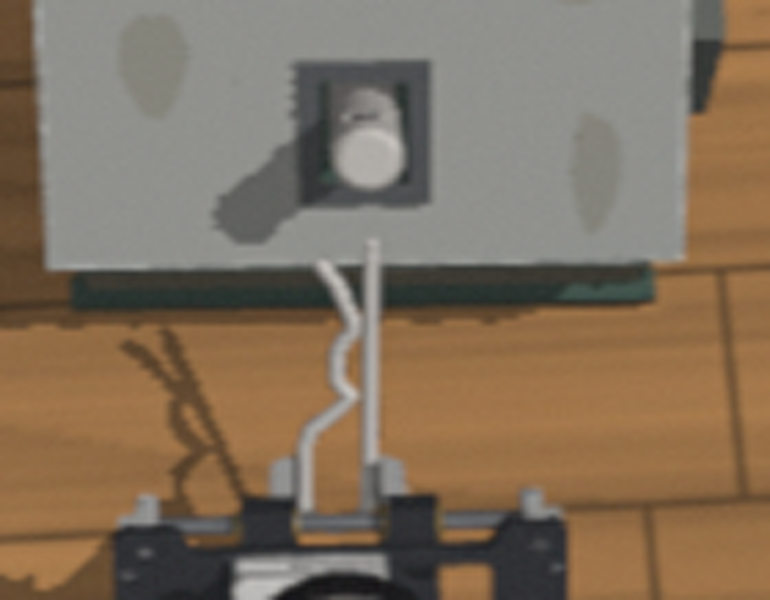

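The tip is at (327.4,237.8) in the top view and (326.3,255.8) in the scene view, lined up with the stud at (326.7,221). I work out the tip's offset across the hole line.

```bash
python3 - <<'E'
from g import *
f=lambda x,y,kx,ky,ox,oy:((x+.5)/kx-.5+ox,(y+.5)/ky-.5+oy)
tp=f(373,241,5.5,5,260,190);sp=f(367,431,5.5,5,260,170)
X=tri(tp,sp);print("tip",X,proj("top",X)-tp,proj("scene",X)-sp)
Hm={"model":hole,"end":tri(f(369,157,5.5,5,260,190),f(405,399,5.5,5,260,170))-.029*az,"mouth":tri(f(363,117,5.5,5,260,190),f(432,459,5.5,5,260,170))-.015*ax}
s=env.read_state();tip=s["eef_pos"]+s["ee_rot"]@(seat+[0,.059,0])
for k,h in Hm.items():
    for nm,t in(("meas",X),("fk",tip)):
        e=t-h;print(k,h,nm,"along",e@ax,"y",e@ys,"z",e@az)
# sub-pixel leg direction in top view vs predicted
for q in (.0,.05,.1): 
    w=s["eef_pos"]+s["ee_rot"]@np.array([-.0032,.02+q,.014]);print(proj("top",w),proj("scene",w))
im=cv2.imread("pics/top2.png").astype(int)
for r in range(240,284,6):
    g=im[r,318:336].min(1);print(r,list(g))
E
```

```text
tip [0.553  0.0262 0.1425] [0.5303 0.2399] [ 0.6062 -0.0984]
model [0.5894 0.0253 0.1644] meas along -0.04243153988920481 y -0.0004936398473738551 z 0.0008041723796005165
model [0.5894 0.0253 0.1644] fk along -0.040532892684149426 y 0.0022709739810101554 z 0.0008787478083636598
end [0.5951 0.0267 0.1669] meas along -0.048581912551284974 y -0.002035484754359752 z 0.001656816439464383
end [0.5951 0.0267 0.1669] fk along -0.04668326534622959 y 0.0007291290740242584 z 0.0017313918682275262
mouth [0.5905 0.0269 0.1653] meas along -0.04384580199414449 y -0.0021018405822766048 z 0.000532452055423939
mouth [0.5905 0.0269 0.1653] fk along -0.041947154789089114 y 0.0006627732461074058 z 0.0006070274841870892
[327.3748 276.8539] [310.6618 247.0095]
[327.0575 257.1279] [319.2402 251.0746]
[326.7319 236.8861] [328.4567 255.442 ]
240 [np.int64(138), np.int64(139), np.int64(140), np.int64(141), np.int64(141), np.int64(142), np.int64(141), np.int64(139), np.int64(137), np.int64(158), np.int64(162), np.int64(142), np.int64(139), np.int64(141), np.int64(141), np.int64(142), np.int64(140), np.int64(141
[... 1146 characters left out ...]
8), np.int64(125), np.int64(94), np.int64(131), np.int64(170), np.int64(142), np.int64(81), np.int64(76), np.int64(74), np.int64(76), np.int64(74), np.int64(76), np.int64(73)]
276 [np.int64(107), np.int64(80), np.int64(74), np.int64(74), np.int64(74), np.int64(76), np.int64(76), np.int64(90), np.int64(134), np.int64(170), np.int64(137), np.int64(76), np.int64(75), np.int64(75), np.int64(75), np.int64(74), np.int64(76), np.int64(74)]
282 [np.int64(69), np.int64(71), np.int64(72), np.int64(70), np.int64(71), np.int64(71), np.int64(71), np.int64(85), np.int64(128), np.int64(143), np.int64(125), np.int64(129), np.int64(139), np.int64(142), np.int64(126), np.int64(92), np.int64(71), np.int64(71)]
```

move_arm:
  rotation:
    - [0, 0, 0]
    - [0, 0, 0]
    - [0, 0, 0]
    - [0, 0, 0]
  offset:
    - [0.02, 0, 0.012]
    - [0.052, -0.001, 0.03]
    - [0.052, -0.001, 0.03]
    - [0.052, -0.001, 0.03]
  jaw: [1, 1, 1, 1]

```text
time: 9.65
eef_pos: [0.4766, 0.046, 0.0879]
ee_rot: [[0.529, 0.848, -0.037], [-0.021, -0.031, -0.999], [-0.848, 0.53, 0.002]]
ft_force: [-0.7, 0.3, -2.1]
gripper_width: 0.351
```

```bash
python3 - <<'E'
from g import *
b=viewer.get_image("scene")[:,:,::-1];cv2.imwrite("pics/scene3.png",b)
cv2.imwrite("pics/g1.png",cv2.resize(b[210:290,300:370],None,fx=8,fy=7,interpolation=cv2.INTER_CUBIC))
b=viewer.get_image("top")[:,:,::-1];cv2.imwrite("pics/top3.png",b)
cv2.imwrite("pics/g2.png",cv2.resize(b[195:275,290:370],None,fx=7,fy=7,interpolation=cv2.INTER_CUBIC))
s=env.read_state();print(s["eef_pos"],s["ft_force"])
tip=s["eef_pos"]+s["ee_rot"]@(seat+[0,.059,0]);print((tip-hole)@ax,(tip-hole)@ys,(tip-hole)@az)
E
```

```text
[0.4763 0.046  0.0876] [-0.8643  0.2984 -1.257 ]
-0.018201965288072226 0.0024657505094400696 -0.0015492276834234314
```

View pics/g1.png

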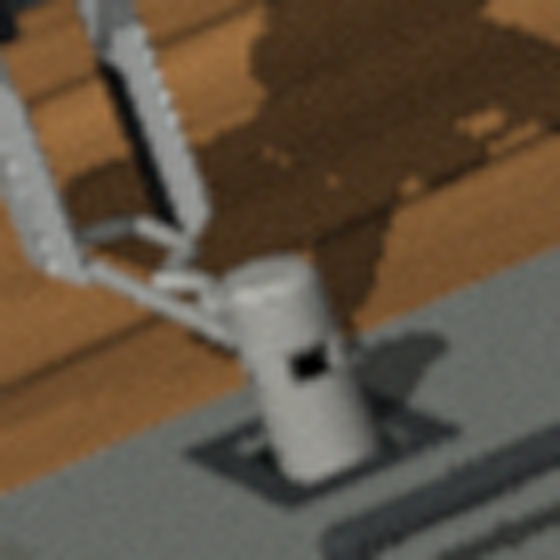

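View pics/g2.png

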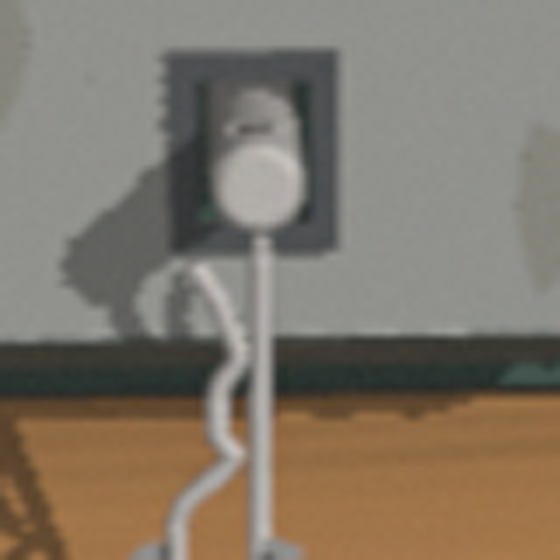

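```bash
python3 - <<'E'
from g import *
f=lambda x,y:((x+.5)/8-.5+300,(y+.5)/7-.5+210)
def onp(p,y):
    o,d=ray("scene",*p);t=(y-(o-hole)@ys)/(d@ys);X=o+t*d-hole;return X@ax,X@az
for y in(.0004,.0025):print([np.round(onp(f(*p),y),4) for p in((90,268),(160,303),(235,343))])
for y in(.0015,.0025):print("mouth",np.round(onp(f(309,364),y),4))
s=env.read_state()
for q in(0,.05,.1):
    w=s["eef_pos"]+s["ee_rot"]@np.array([-.0032,.01+q,.014]);a=proj("scene",w);print(w-hole,a,((a-[300,210])+.5)*[8,7]-.5, proj("top",w))
    
w=hole+.0015*ys+.015*ax;a=proj("scene",w);print("mouth pred",((a-[300,210])+.5)*[8,7]-.5)
im=cv2.imread("pics/scene3.png");g=cv2.cvtColor(im,cv2.COLOR_BGR2GRAY);print(g[255:268,330:346])
E
```

```text
[array([-0.1357, -0.0001]), array([-0.0866, -0.0026]), array([-0.0382, -0.0063])]
[array([-0.1418, -0.0025]), array([-0.0924, -0.005 ]), array([-0.0437, -0.0087])]
mouth [ 0.0088 -0.0027]
mouth [ 0.0063 -0.0038]
[-0.1069  0.0064 -0.0687] [313.0427 248.7014] [107.8413 273.9098] [327.1951 271.7084]
[-0.0645  0.0049 -0.0422] [321.7939 252.9262] [177.8509 303.4831] [326.8797 251.8612]
[-0.0221  0.0033 -0.0157] [331.2008 257.4675] [253.1061 335.2723] [326.5561 231.4997]
mouth pred [316.5346 361.0932]
[[146 149 152 154 153 149 145 133 121 104  86  65  50  45  77  87]
 [139 148 150 152 152 149 145 137 127 111  91  72  54  42  65  91]
 [137 147 151 156 151 148 146 138 132 115  93  88  73  54  66  95]
 [137 146 150 152 147 150 146 139 130 103  91 104  88  58  63  92]
 [133 146 153 156 152 149 140 121 101  67  64 115  89  59  54  74]
 [126 148 154 151 147 133 107  72  51  26  54 114 102  68  73  63]
 [118 138 148 151 150 131  70  23   6   6  40 113 110  82  76  64]
 [118 127 145 151 154 141  72  14   0   1  24  87  97  80  60  54]
 [103 106 139 151 152 144  90  32  24  44  80  95  95  77  57  52]
 [102  99 135 147 151 151 121  87  98 110 125 120 103  86  63  49]
 [102 106 120 140 151 151 143 133 139 139 134 125 109  90  69  41]
 [101 102 121 139 148 151 151 151 149 145 136 127 113  93  75  45]
 [ 99 102 116 136 144 150 149 150 149 144 136 131 120 105  81  55]]
```

```bash
python3 - <<'E'
from g import *
for k in(2,3):
    im=cv2.imread(f"pics/scene{k}.png");hsv=cv2.cvtColor(im,cv2.COLOR_BGR2HSV)
    print(k)
    x0=308 if k==2 else 312
    for x in range(x0,x0+17,2):
        col=hsv[240:268,x];m=(col[:,1]<60)&(col[:,2]>95)
        print(x,[240+int(i) for i in np.nonzero(m)[0]])
    cv2.imwrite(f"pics/leg{k}.png",cv2.resize(im[235:275,300:345],None,fx=14,fy=14,interpolation=cv2.INTER_CUBIC))
E
```

```text
2
308 [245, 246, 247]
310 [246, 247, 248]
312 [240, 247, 248, 249]
314 [240, 241, 248, 249, 250]
316 [240, 241, 242, 245, 246, 247, 248, 249, 250, 251]
318 [241, 242, 243, 244, 246, 247, 248, 250, 251, 252, 253]
320 [240, 246, 247, 248, 249, 250, 251, 252, 253]
322 [248, 249, 250, 251, 252, 253, 254, 255]
324 [250, 251, 252, 253, 254, 255, 256]
3
312 [247, 248, 249, 250]
314 [249, 250]
316 [250, 251, 252]
318 [241, 242, 243, 251, 252, 253]
320 [242, 243, 244, 248, 249, 250, 251, 252, 253, 254]
322 [240, 241, 243, 244, 245, 246, 247, 248, 249, 250, 251, 253, 254, 255]
324 [240, 241, 242, 243, 249, 250, 251, 253, 254, 255, 256]
326 [250, 251, 252, 253, 254, 255, 256, 257, 258]
328 [249, 250, 251, 252, 253, 254, 255, 256, 257, 258, 259, 267]
```

View pics/leg3.png

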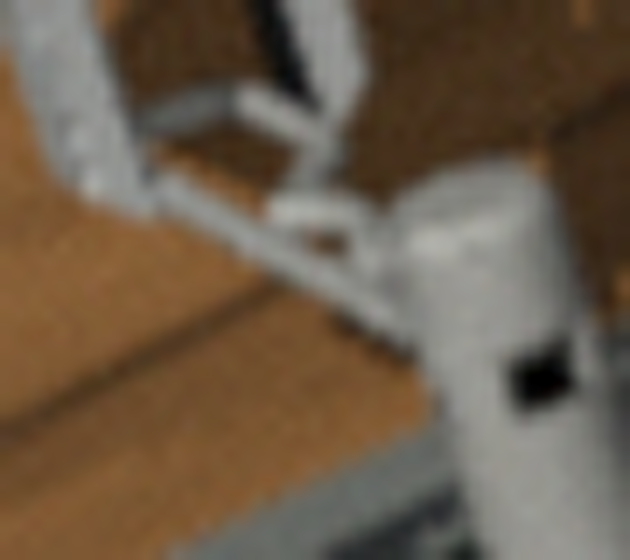

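View pics/leg2.png

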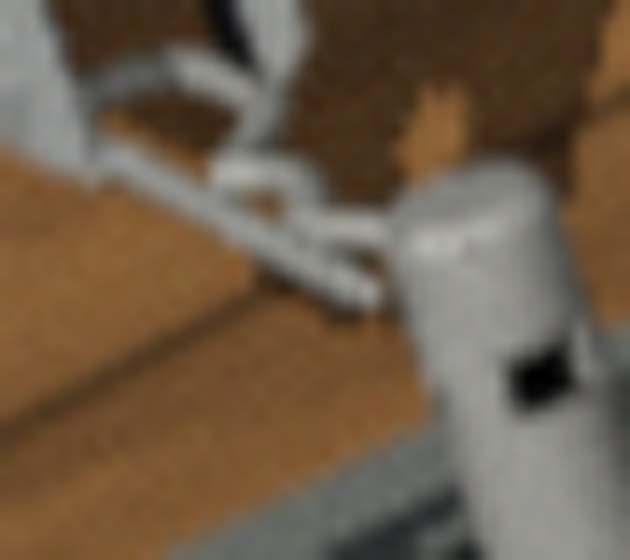

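```bash
cat > leg.py <<'E'
from g import *
def legline(im,x0,x1):
    # sub-pixel centre of lowest bright low-saturation run per column
    hsv=cv2.cvtColor(im,cv2.COLOR_BGR2HSV).astype(float);B=im[...,0].astype(float)
    s=env.read_state();out=[]
    for x in range(x0,x1):
        c=B[236:272,x]
        # lowest upward crossing of blue=100 scanning from bottom
        for i in range(len(c)-1,0,-1):
            if c[i]<105<=c[i-1]:
                out.append((x,236+i-1+(c[i-1]-105)/(c[i-1]-c[i])));break
    return np.array(out)
E
python3 - <<'E'
from leg import *
for k,x0,x1 in((2,309,325),(3,314,326)):
    im=cv2.imread(f"pics/scene{k}.png");L=legline(im,x0,x1);print(k,L[:,1].round(2));p=np.polyfit(L[:,0],L[:,1],1);print(p[0],np.polyval(p,320))
s=env.read_state();p0=s["eef_pos"];R=s["ee_rot"]
for th in np.radians([0,1,2,3,4,6]):
    w=[proj("scene",p0+R@(np.array([-.0032,0,.014])+q*np.array([np.sin(th),np.cos(th),0]))) for q in(.02,.09)]
    print(np.degrees(th),(w[1]-w[0])[1]/(w[1]-w[0])[0], w[0]+(w[1]-w[0])*(320-w[0][0])/(w[1]-w[0])[0])
E
```

```text
2 [247.72 248.27 248.79 249.28 249.89 250.33 250.91 251.78 252.17 252.54
 253.04 253.59 254.11 254.64 255.1  255.7 ]
0.5309455226282822 253.59830544685093
3 [250.83 251.33 251.81 252.8  253.16 253.58 254.08 254.66 255.23 255.71
 256.17 256.78]
0.5367313703160984 254.1128956471172
0.0 0.48276394577336423 [320.     252.0601]
1.0 0.512994669393611 [320.     252.3212]
2.0 0.5424956586007224 [320.     252.5759]
3.0000000000000004 0.5713103645119229 [320.     252.8247]
4.0 0.5994794218861506 [320.    253.068]
6.000000000000001 0.6540304961284324 [320.    253.539]
```

The leg sits pitched about 1.8° tip-down in the jaws and about 1 mm toward -y. I correct both about the tip before entering.

move_arm:
  rotation:
    - [-0.0004, -0.01, 0]
    - [-0.0004, -0.01, 0]
    - [-0.0004, -0.01, 0]
  offset:
    - [0.005, 0.0023, -0.0079]
    - [0.005, 0.0023, -0.0079]
    - [0.005, 0.0023, -0.0079]
  jaw: [1, 1, 1]

```text
time: 10.12
eef_pos: [0.4786, 0.0469, 0.0851]
ee_rot: [[0.556, 0.83, -0.037], [-0.022, -0.03, -0.999], [-0.831, 0.557, 0.002]]
ft_force: [-0.4, 0.2, -1.7]
gripper_width: 0.354
```

```bash
python3 - <<'E'
from leg import *
b=np.ascontiguousarray(viewer.get_image("scene")[:,:,::-1]);cv2.imwrite("pics/scene4.png",b)
L=legline(b,314,326);print(L[:,1].round(2));p=np.polyfit(L[:,0],L[:,1],1);c=np.polyval(p,338.2)-1.7;print(p[0],"leg at mouth col",c,"mouth 261.7")
t=np.ascontiguousarray(viewer.get_image("top")[:,:,::-1]);cv2.imwrite("pics/top4.png",t)
V=np.hstack([cv2.resize(b[235:275,300:345],None,fx=8.8,fy=12,interpolation=cv2.INTER_CUBIC),cv2.resize(t[200:240,305:350],None,fx=8.8,fy=12,interpolation=cv2.INTER_CUBIC)])
cv2.imwrite("pics/k.png",V)
s=env.read_state();print(s["eef_pos"],s["ee_rot"][:,1],s["ft_force"])
# subpixel centres in top view: leg & stud disc
B=t[...,0].astype(float)
for r in(236,240,246,252,260):
    w=np.clip(B[r,323:332]-np.median(B[r,320:336]),0,None);print(r,(w*np.arange(323,332)).sum()/w.sum())
m=(t[205:232,315:338].min(2)>165).astype(np.uint8);n,l,st,ce=cv2.connectedComponentsWithStats(m);i=1+np.argmax(st[1:,4]);print(st[i],ce[i]+[315,205])
E
```

```text
[251.2  251.75 252.22 252.74 253.28 253.66 254.12 254.67 255.17 255.64
 256.13 256.55]
0.4866463425183091 leg at mouth col 261.32823199513734 mouth 261.7
[0.4788 0.0469 0.0854] [ 0.8297 -0.0302  0.5574] [ 0.8255 -0.7071 -1.1151]
236 327.04545454545456
240 325.640625
246 325.28966346153845
252 326.50473186119876
260 325.30601092896177
[ 8 11 10 10 78] [327.2051 220.6026]
```

View pics/k.png

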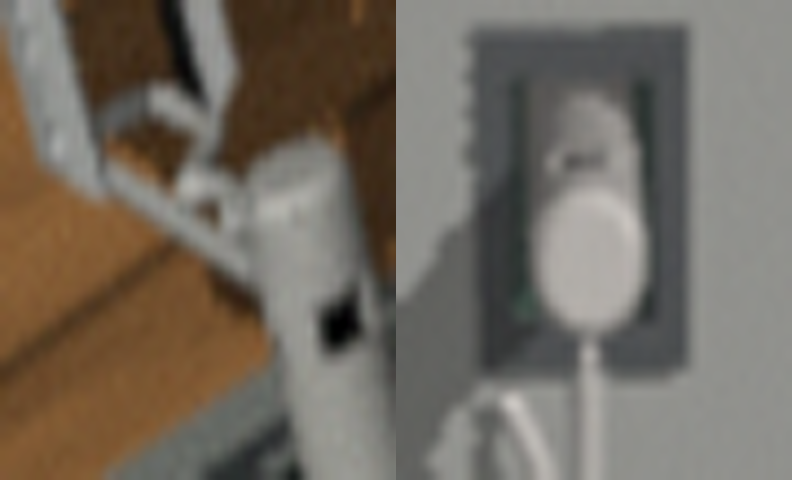

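move_arm:
  rotation:
    - [0, 0, 0]
    - [0, 0, 0]
    - [0, 0, 0]
  offset:
    - [0.0106, -0.0004, 0.0066]
    - [0.0212, -0.0008, 0.0133]
    - [0.0212, -0.0008, 0.0133]
  jaw: [1, 1, 1]

```text
time: 10.6
eef_pos: [0.4878, 0.0465, 0.0911]
ee_rot: [[0.557, 0.829, -0.037], [-0.022, -0.03, -0.999], [-0.83, 0.558, 0.002]]
ft_force: [-0.6, -0.3, -2.3]
gripper_width: 0.351
```

move_arm:
  rotation:
    - [0, 0, 0]
    - [0, 0, 0]
    - [0, 0, 0]
  offset:
    - [0.0106, -0.0004, 0.0066]
    - [0.0212, -0.0008, 0.0133]
    - [0.0212, -0.0008, 0.0133]
  jaw: [1, 1, 1]

```text
time: 10.98
eef_pos: [0.4962, 0.0462, 0.0963]
ee_rot: [[0.557, 0.829, -0.037], [-0.022, -0.03, -0.999], [-0.83, 0.558, 0.002]]
ft_force: [0.4, -0.3, -1.6]
gripper_width: 0.349
```

```bash
cat > look.py <<'E'
from leg import *
import sys
k=sys.argv[1]
b=np.ascontiguousarray(viewer.get_image("scene")[:,:,::-1]);cv2.imwrite(f"pics/scene{k}.png",b)
t=np.ascontiguousarray(viewer.get_image("top")[:,:,::-1]);cv2.imwrite(f"pics/top{k}.png",t)
V=np.hstack([cv2.resize(b[225:285,300:360],None,fx=6.6,fy=8,interpolation=cv2.INTER_CUBIC),cv2.resize(t[195:255,300:360],None,fx=6.6,fy=8,interpolation=cv2.INTER_CUBIC)])
cv2.imwrite(f"pics/k{k}.png",V)
s=env.read_state();print(s["time"],s["eef_pos"],s["ee_rot"][:,1],s["ft_force"],s["torque"])
sp=s["eef_pos"]+s["ee_rot"]@seat;e=sp-hole;print("seat",e@ax,e@ys,e@az)
E
python3 look.py 5
```

```text
11.075 [0.4957 0.0462 0.0957] [ 0.8299 -0.0302  0.5571] [-0.3846 -0.1005 -1.7937] [ 0.0061  0.3823 -0.0186]
seat -0.056567747106786824 0.0033924651213414737 -0.002957991219620352
```

View pics/k5.png

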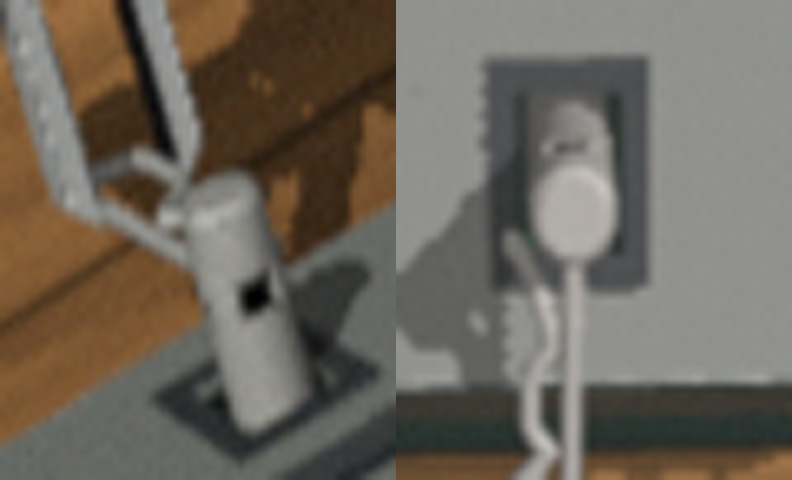

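move_arm:
  rotation:
    - [0, 0, 0]
    - [0, 0, 0]
    - [0, 0, 0]
    - [0, 0, 0]
  offset:
    - [0.0106, -0.0004, 0.0066]
    - [0.0212, -0.0008, 0.0133]
    - [0.0318, -0.0012, 0.02]
    - [0.0318, -0.0012, 0.02]
  jaw: [1, 1, 1, 1]

```text
time: 11.58
eef_pos: [0.5089, 0.046, 0.1042]
ee_rot: [[0.557, 0.829, -0.037], [-0.022, -0.03, -0.999], [-0.83, 0.558, 0.001]]
ft_force: [0.1, 1.0, -1.2]
gripper_width: 0.351
```

```bash
python3 look.py 6
```

```text
11.675 [0.5086 0.0459 0.104 ] [ 0.8296 -0.03    0.5575] [ 0.0467  1.2785 -0.3541] [0.1691 0.3748 0.1394]
seat -0.04126297333223653 0.003584126265074291 -0.0028067294749166676
```

View pics/k6.png

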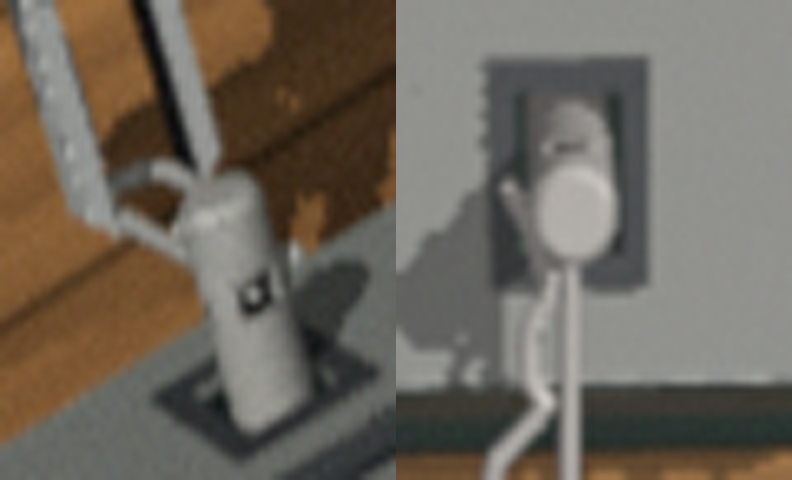

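The tip is visible, centred in the rear mouth at about scene (338.6,262). I push on over the bow.

move_arm:
  rotation:
    - [0, 0, 0]
    - [0, 0, 0]
    - [0, 0, 0]
    - [0, 0, 0]
  offset:
    - [0.0106, -0.0004, 0.0066]
    - [0.0212, -0.0008, 0.0133]
    - [0.0318, -0.0012, 0.02]
    - [0.0318, -0.0012, 0.02]
  jaw: [1, 1, 1, 1]

```text
time: 12.18
eef_pos: [0.5215, 0.0456, 0.1119]
ee_rot: [[0.557, 0.83, -0.037], [-0.022, -0.03, -0.999], [-0.83, 0.557, 0.001]]
ft_force: [-1.3, 2.3, -1.1]
gripper_width: 0.355
```

```bash
python3 look.py 7
```

```text
12.275 [0.5214 0.0455 0.1121] [ 0.8294 -0.0301  0.5578] [-1.7343  3.0324 -1.9624] [0.3942 0.7311 0.4925]
seat -0.02609085957320654 0.003656269343350456 -0.0027295272865351856
```

View pics/k7.png

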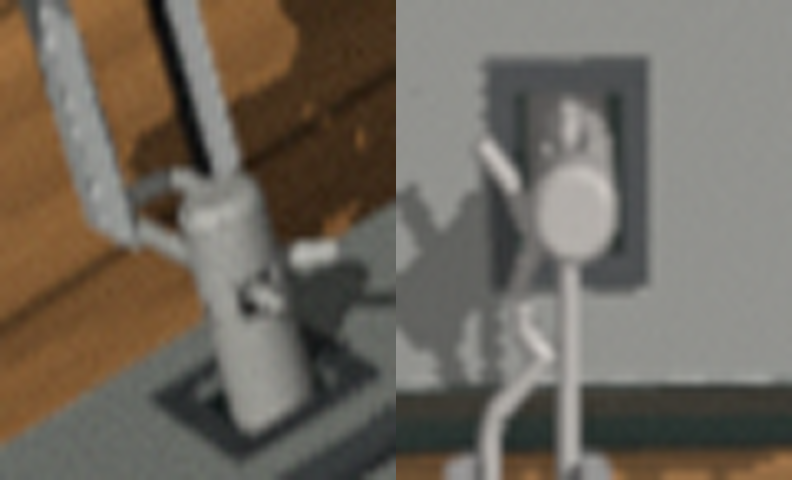

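The tip now sticks out of the rear mouth and the bow is riding on the stud's left side. I continue.

move_arm:
  rotation:
    - [0, 0, 0]
    - [0, 0, 0]
    - [0, 0, 0]
    - [0, 0, 0]
  offset:
    - [0.0106, -0.0004, 0.0066]
    - [0.0212, -0.0008, 0.0133]
    - [0.0318, -0.0012, 0.02]
    - [0.0318, -0.0012, 0.02]
  jaw: [1, 1, 1, 1]

```text
time: 12.78
eef_pos: [0.5336, 0.0455, 0.1194]
ee_rot: [[0.556, 0.83, -0.037], [-0.021, -0.03, -0.999], [-0.831, 0.556, 0.001]]
ft_force: [-3.2, 5.0, -2.3]
gripper_width: 0.352
```

```bash
python3 look.py 8
```

```text
12.875 [0.5337 0.0454 0.1197] [ 0.8301 -0.0301  0.5568] [-2.2925  4.1135 -1.7875] [0.5639 0.901  0.7559]
seat -0.011655074713593167 0.004052600041041819 -0.0028759365475440044
```

View pics/k8.png

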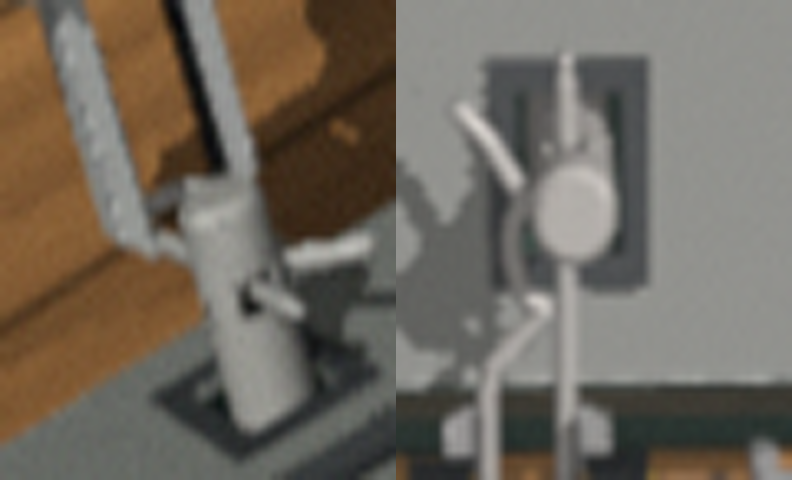

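move_arm:
  rotation:
    - [0, 0, 0]
    - [0, 0, 0]
    - [0, 0, 0]
  offset:
    - [0.0085, -0.0003, 0.0053]
    - [0.017, -0.0006, 0.0106]
    - [0.017, -0.0006, 0.0106]
  jaw: [1, 1, 1]

```text
time: 13.25
eef_pos: [0.5406, 0.0451, 0.124]
ee_rot: [[0.557, 0.83, -0.037], [-0.021, -0.03, -0.999], [-0.83, 0.557, 0.001]]
ft_force: [-3.5, 3.8, -1.0]
gripper_width: 0.353
```

move_arm:
  rotation:
    - [0, 0, 0]
    - [0, 0, 0]
    - [0, 0, 0]
  offset:
    - [0.0042, -0.0002, 0.0027]
    - [0.0085, -0.0003, 0.0053]
    - [0.0085, -0.0003, 0.0053]
  jaw: [1, 1, 1]

```text
time: 13.62
eef_pos: [0.5439, 0.045, 0.1261]
ee_rot: [[0.556, 0.83, -0.037], [-0.021, -0.03, -0.999], [-0.831, 0.557, 0.001]]
ft_force: [-4.3, 3.9, -2.3]
gripper_width: 0.354
```

```bash
python3 look.py 9
```

```text
13.725 [0.5439 0.045  0.1262] [ 0.83   -0.0301  0.557 ] [-3.1518  4.8623 -1.7475] [0.5363 0.8852 0.5961]
seat 0.0004433260180443915 0.003971437366181777 -0.0027510019871898866
```

View pics/k9.png

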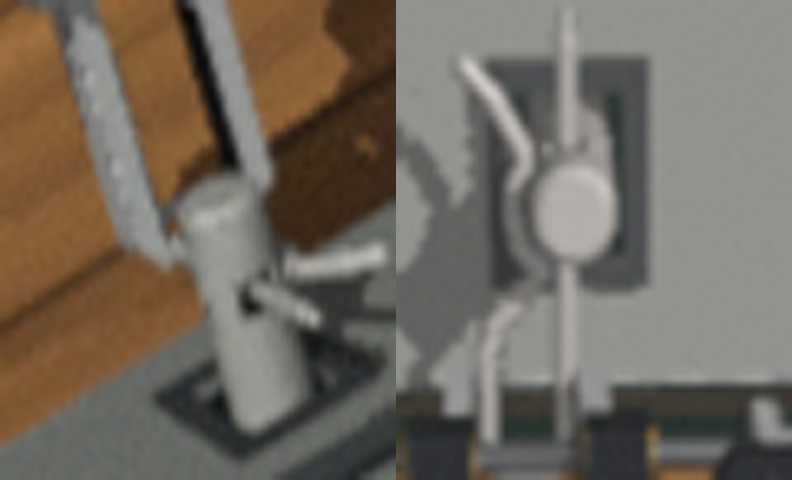

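move_arm:
  rotation:
    - [0, 0, 0]
    - [0, 0, 0]
    - [0, 0, 0]
  offset:
    - [0.0042, -0.0002, 0.0027]
    - [0.0085, -0.0003, 0.0053]
    - [0.0085, -0.0003, 0.0053]
  jaw: [1, 1, 1]

```text
time: 14.1
eef_pos: [0.5485, 0.0447, 0.1297]
ee_rot: [[0.559, 0.828, -0.037], [-0.021, -0.03, -0.999], [-0.829, 0.56, 0.001]]
ft_force: [-0.7, 3.8, 0.2]
gripper_width: 0.356
```

move_arm:
  rotation:
    - [0, 0, 0]
    - [0, 0, 0]
    - [0, 0, 0]
  offset:
    - [0.0042, -0.0002, 0.0027]
    - [0.0063, -0.0002, 0.004]
    - [0.0063, -0.0002, 0.004]
  jaw: [1, 1, 1]

```text
time: 14.48
eef_pos: [0.5491, 0.0447, 0.1292]
ee_rot: [[0.555, 0.831, -0.037], [-0.021, -0.03, -0.999], [-0.832, 0.555, 0.001]]
ft_force: [-4.3, 4.7, -0.7]
gripper_width: 0.353
```

```bash
python3 look.py 10
```

```text
14.575 [0.5491 0.0447 0.1292] [ 0.831  -0.0304  0.5554] [-5.5233  4.4694 -0.0555] [0.6516 0.9439 0.6778]
seat 0.006489977261151679 0.0038660750718929036 -0.0030754139638057626
```

View pics/k10.png

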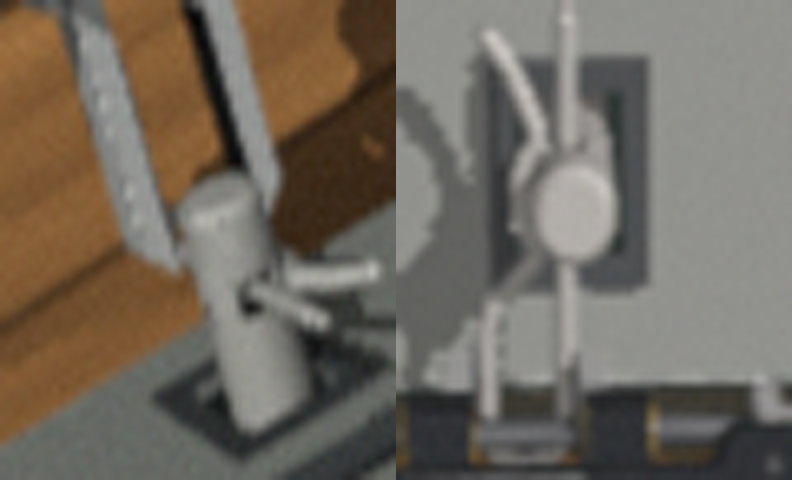

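The bow has snapped over the stud. I push on to feel the stop.

move_arm:
  rotation:
    - [0, 0, 0]
    - [0, 0, 0]
    - [0, 0, 0]
  offset:
    - [0.0042, -0.0002, 0.0027]
    - [0.0063, -0.0002, 0.004]
    - [0.0063, -0.0002, 0.004]
  jaw: [1, 1, 1]

```text
time: 14.95
eef_pos: [0.5499, 0.0447, 0.1289]
ee_rot: [[0.551, 0.834, -0.037], [-0.021, -0.03, -0.999], [-0.834, 0.551, 0.001]]
ft_force: [-8.9, 4.9, 0.2]
gripper_width: 0.355
```

```bash
python3 look.py 11
```

```text
15.05 [0.5499 0.0447 0.1289] [ 0.8338 -0.0305  0.5513] [-8.7642  4.5663  0.4623] [0.716  1.529  0.6636]
seat 0.007012536165857214 0.003921362406469031 -0.004078780239844403
```

View pics/k11.png

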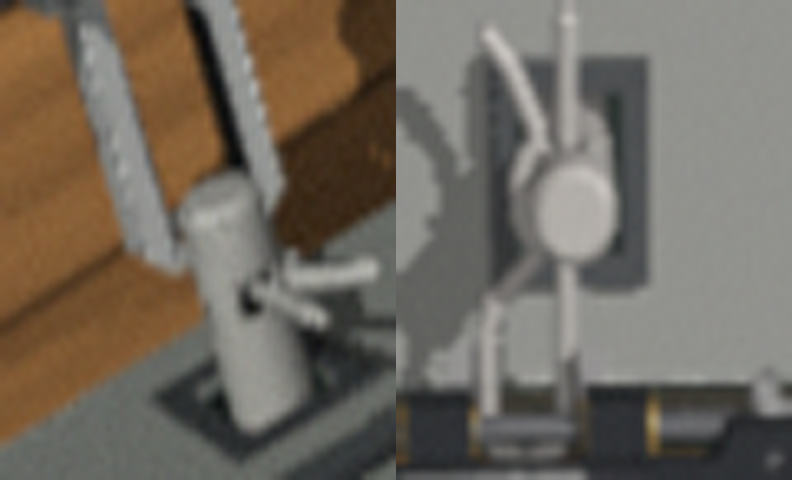

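The stop is felt: 2.5 mm of command gave about 0.5 mm of travel, the force rose, and the tip stayed still in the image. I ease off the preload, then release.

move_arm:
  rotation:
    - [0, 0, 0]
    - [0, 0, 0]
    - [0, 0, 0]
    - [0, 0, 0]
    - [0, 0, 0]
  offset:
    - [-0.004, 0.0002, -0.0025]
    - [-0.004, 0.0002, -0.0025]
    - [-0.004, 0.0002, -0.0025]
    - [-0.004, 0.0002, -0.0025]
    - [-0.004, 0.0002, -0.0025]
  jaw: [1, 1, 0, 0, 0]

```text
time: 15.68
eef_pos: [0.5515, 0.0437, 0.1313]
ee_rot: [[0.558, 0.829, -0.038], [-0.023, -0.03, -0.999], [-0.829, 0.559, 0.002]]
ft_force: [-0.8, -0.3, 1.0]
gripper_width: 0.498
```

```bash
python3 look.py 12
```

```text
15.775 [0.5512 0.0439 0.1309] [ 0.8293 -0.0304  0.558 ] [-0.6202  0.0214 -0.3001] [0.0724 0.267  0.023 ]
seat 0.009180056600951182 0.0031695126922300317 -0.00254623438931969
```

View pics/k12.png

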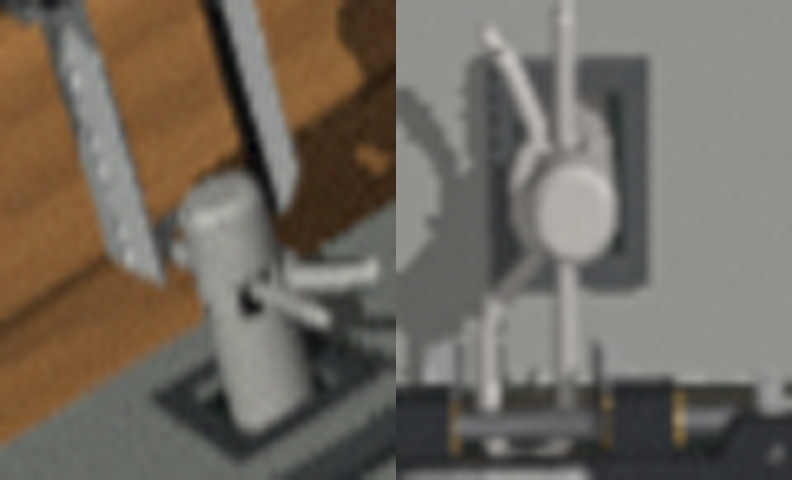

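move_arm:
  rotation:
    - [0, 0, 0]
    - [0, 0, 0]
    - [0, 0, 0]
    - [0, 0, 0]
    - [0, 0, 0]
    - [0, 0, 0]
    - [0, 0, 0]
  offset:
    - [0, 0, 0]
    - [-0.02, 0.001, 0.03]
    - [-0.06, 0.002, 0.09]
    - [-0.14, 0.005, 0.207]
    - [-0.4, 0.005, 0.4]
    - [-0.5, 0.005, 0.45]
    - [-0.5, 0.005, 0.45]
  jaw: [-0.3, -0.3, -0.3, -0.3, -0.3, -0.3, -0.3]

```text
time: 16.65
eef_pos: [0.3703, 0.0531, 0.3161]
ee_rot: [[0.538, 0.842, -0.043], [-0.03, -0.032, -0.999], [-0.842, 0.539, 0.008]]
ft_force: [0.4, 0.2, 0.4]
gripper_width: 0.65
```

```bash
python3 look.py 13; python3 - <<'E'
from g import *
a=cv2.imread("pics/scene13.png");t=cv2.imread("pics/top13.png")
cv2.imwrite("pics/full13.png",np.hstack([cv2.resize(a,(400,300)),cv2.resize(t,(400,300))]))
cv2.imwrite("pics/z13.png",cv2.resize(t[190:270,290:360],None,fx=7,fy=7,interpolation=cv2.INTER_CUBIC))
E
```

```text
16.75 [0.3724 0.0542 0.321 ] [ 0.8365 -0.0295  0.5472] [0.3487 0.5509 0.8967] [ 0.0877  0.2232 -0.0033]
seat -0.041791402121820594 0.00669417787334855 0.2529226080600171
```

View pics/k13.png

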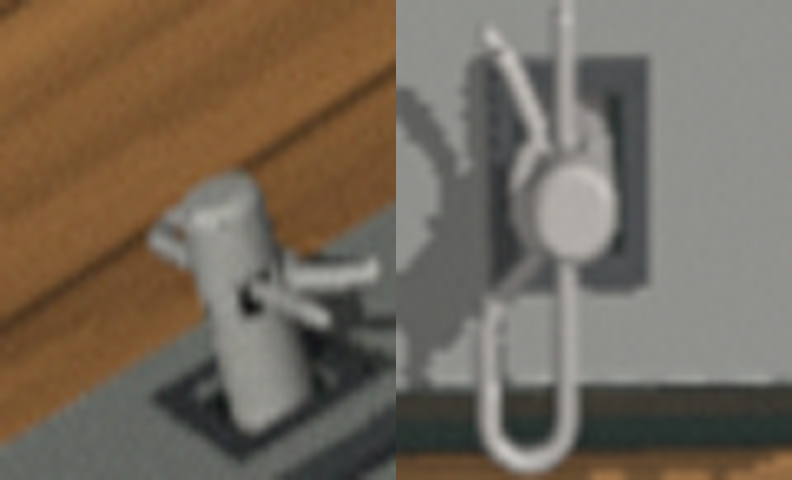

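View pics/full13.png

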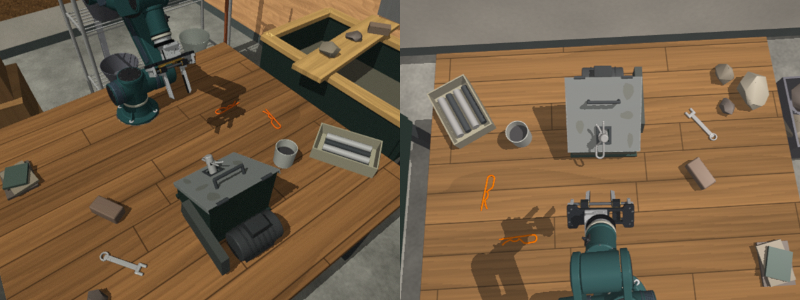

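View pics/z13.png

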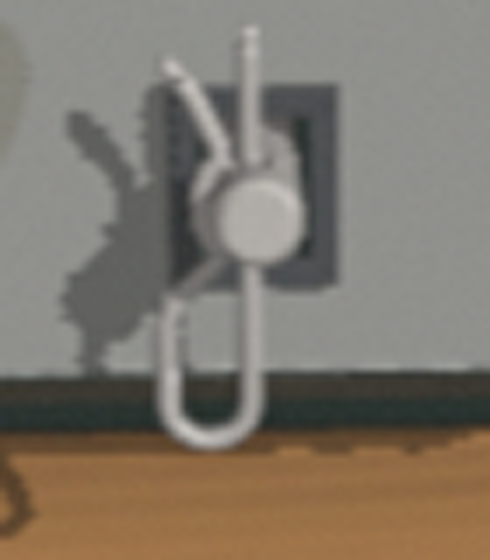

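```bash
python3 - <<'E'
from g import *
def onpl(n,p,z=0,h=hole):
    o,d=ray(n,*p);t=(z-(o-h)@az)/(d@az);X=o+t*d-h;return np.round([X@ax,X@ys],4)
f=lambda x,y,kx,ky,ox,oy:((x+.5)/kx-.5+ox,(y+.5)/ky-.5+oy)
tip=f(250,28,7,7,290,190);hb=f(212,449,7,7,290,190);disc=f(260,220,7,7,290,190);bow=f(168,65,7,7,290,190);legb=f(253,350,7,7,290,190)
print("tip",onpl("top",tip),"headback",onpl("top",hb),"legmid",onpl("top",legb),"disc",onpl("top",disc,.029),"bowend",onpl("top",bow))
st=f(322,319,6.6,8,300,225);sb=f(377,268,6.6,8,300,225);sm=f(252,298,6.6,8,300,225)
for n,a,b in(("tip",tip,st),("bow",bow,sb)):
    X=tri(a,b)-hole;print(n,X@ax,X@ys,X@az)
E
```

```text
tip [0.063  0.0041] headback [-0.0809  0.0189] legmid [-0.0463  0.0047] disc [0.0069 0.0024] bowend [0.0513 0.0309]
tip 0.06310416537529956 0.0024829852951225523 0.004245461250502657
bow 0.051732212282484064 0.029948054150057375 0.0036576451988637143
```

move_arm:
  rotation:
    - [0, 0, 0]
    - [0, 0, 0]
    - [0, 0, 0]
    - [0, 0, 0]
  offset:
    - [0, 0, 0]
    - [0, 0, 0]
    - [0, 0, 0]
    - [0, 0, 0]
  jaw: [-0.3, -0.3, -0.3, -0.3]

```text
time: 17.25
eef_pos: [0.3715, 0.0534, 0.3153]
ee_rot: [[0.54, 0.841, -0.042], [-0.029, -0.031, -0.999], [-0.841, 0.541, 0.008]]
ft_force: [-0.0, 0.4, 0.4]
gripper_width: 0.647
```

```bash
python3 look.py 14; python3 - <<'E'
from h import *
a=cv2.imread("pics/top13.png")[185:260,300:350].astype(int);b=cv2.imread("pics/top14.png")[185:260,300:350].astype(int)
c=cv2.imread("pics/scene13.png")[225:285,310:360].astype(int);d=cv2.imread("pics/scene14.png")[225:285,310:360].astype(int)
print(abs(a-b).max(),abs(a-b).mean(),abs(c-d).max(),abs(c-d).mean())
t0=cv2.imread("pics/top0.png");t1=cv2.imread("pics/top14.png")
for n,(x0,x1,y0,y1) in dict(tub=(165,212,190,240),brick=(455,510,248,305),spanner=(452,512,170,228)).items():
    D=abs(t0[y0:y1,x0:x1].astype(int)-t1[y0:y1,x0:x1]).max(2);print(n,D.mean(),(D>60).sum())
E
```

```text
17.35 [0.3716 0.0534 0.3156] [ 0.8405 -0.0309  0.5409] [-0.1308  0.803   0.4878] [0.0792 0.2733 0.015 ]
seat -0.045203822640488604 0.005830918426600167 0.2482822868779549
6 0.9536888888888889 10 2.151222222222222
tub 3.6204255319148935 0
brick 3.571610845295056 0
spanner 3.81551724137931 0
```

The clip is at rest, and the brick, tub and spanner have not moved. I hand the job in.

```bash
python3 -c "
from workcell import order;print(order.finish_job())"
```

```text
the job is handed in; nothing more can be done
None
```

I shut the cover with the closed fingers and gripped the steel R-clip by its head. I pushed its leg up through the stud's cross-hole from the low front side until the bow snapped over and the stop was felt. Then I let go and backed off, and handed in at about 17 s of the 69 s. No verdict was reported.

**Last checks**
- **At rest:** the clip did not change between two pictures 0.6 s apart.
- **Bow:** it hugs the stud.
- **Flat:** it is within about 1–2° of square to the stud.
- **Seat along the hole:** two measurements disagreed. The head end puts it about 1 mm out, but the tip reads 3 mm short.
- **Seat sideways:** about 2 mm aside, as expected after release.
- **Seat height:** the tip measured 4 mm high along the stud. That is more than the bore's play should allow, and I did not resolve it.
- **Overall seat distance:** I judged it within the 5 mm limit, mainly because the leg is through the bore and the stop was felt. It was not measured cleanly.
- **Cover:** it was felt against its stop and looked shut in the later pictures.
- **Loose things:** the top view shows the brick, tub and spanner unmoved.

The clip sat about 1.8° tip-down in the jaws. I corrected this by tilting the tool before the leg entered the hole.

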